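Find the heavy side of a polishing-lathe pulley

ROBOT

A 6-joint arm with a two-finger parallel gripper is mounted at the origin on the work surface. World frame = base frame: x ahead of the robot, y to its left, z up, the work surface at z = 0. Lengths are in m, angles in rad, forces in N, time in s.
With the tool pointing down it reaches from about 0.4 to 0.925 m from the base axis. Payload 3.4 kg.
Tool frame: the origin (TCP) lies on the centre line of the jaws, within the pads' length; the fingertips stand 19 mm ahead of it and the grasp point (between the pads) is the TCP; x points along the fingers, z is the direction in which the jaws open and shut, and the axes are right-handed (so a half turn about x gives the same grasp; the last joint's range is limited). The gripper opens to 85 mm and grips with 20 to 120 N. Pads are 22 mm wide; open, the fingers measure 114 mm over their backs; the gripper's body (76 mm by 85 mm) begins 54 mm behind the grasp point. The pads swing forward as they close: fully open they stand 13 mm farther back than shut.
Start: joints at [-1.343, 0.307, 1.506, -0, 1.328, -0.073], TCP at [0.17, -0.549, 0.25] pointing down, gripper open.
Joint ranges: [-3.12, 3.12], [-1.05, 2.28], [0.14, 2.33], [-1.42, 4.57], [0.1, 2.73], [-2.68, 2.68]. Speed limits (rad/s): [2.57, 2.57, 3.14, 3.14, 3.14, 3.14].

INTERFACE

Orientations are given as a unit quaternion [x, y, z, w].
In Python, from plant import bot gives the robot as it stands. The module is installed in compiled form; this text tells all that it offers.
- The arm moves only by the tool apply_moves, never from a script. Its argument "steps" is a list of rows, each an object with "dp": the shift along the tool's x, y, z normalised to -1 to 1, where 1 is 100 cm, a list of three; "twist": the turn about the tool's x normalised to -1 to 1, where 1 is 90 degrees. A call has 1 to 12 rows; each row shifts and turns the pose as measured when the row begins, along the tool's axes as they then stand; what a row does not reach is not made up. A row lasts 1/10 s, in which the tool goes at most 50 mm and 8.59 degrees, less where a joint would pass 70% of its speed; a pose out of reach is approached as far as the arm can. A call with a number of a shift or a turn outside -1 to 1 is refused whole. A call with a gripper value outside its range is refused whole. "fingers" is the closure, from 0 (fully open) to 1 (shut), set as the call begins (left out, the last holds). The fingers move at their own pace and stop on an object; "newtons" is the grip in N (left out, the last holds). Time passes only in rows, so rows that do not move let the fingers close. It gives the time, the measured TCP pose, the force and the opening at its end, in the units of the state.
- bot.sense(): the state, without advancing time (a new reading comes with each control period).
- bot.read_camera(name): name is "side" or "top" or "wrist"; returns a dict with "image" (420x560x3 uint8, red, green, blue), "fx", "fy", "cx", "cy" (pixels), "view" (4x4, takes a point from world to camera coordinates). Camera axes: x right, y up, looking along -z (the intrinsics and any distortion apply to the point x, -y, -z); pixel columns grow to the right and rows downward; lengths in m; the calibration is good to about 2 mm. The wrist camera is an equidistant fisheye: a pixel r from the principal point sees the ray r / f radians off the axis. A picture is of the moment at which its call begins. There is no depth.
- bot.close_job(): hands the job in, once; it reports no verdict.
The state is a dict: "t": time; "joint_positions": joint angles; "qvel": joint speeds; "tau": joint torques, N m; "eef_pos": TCP position; "eef_rot": TCP orientation; "wrist_force": force on the tool from outside, world axes, zero at the start; "wrist_torque": the same for the moment, N m; "finger_gap": finger opening in m.
Only numpy, scipy, OpenCV 4.12 (cv2) and the standard library are available. Lean on these libraries where they do the work, as an engineer would, in place of code of your own. Each camera call takes 0.05 s, during which the arm holds its last target.

TASK

Two belt pulleys of the polishing lathe stand upright in wooden chocks. Take the one that has a weight bolted on one side only, lower its shaft onto the rollers of the balancing stand so that the pulley hangs midway between the two roller pairs, and only then let go, so that it turns by itself until its heavy side is at the bottom and it has come to rest. Do not turn it by hand, and leave the other pulley in its chock.

Things in the scene. Friction and masses are not known exactly. Their poses are not given: they have to be found in the camera images.
- pulley: Belt pulley to balance, 110 mm across, 24 mm thick, flat faces, 0.5-0.9 kg, upright in a wooden V-chock, top 121 mm up and free to grip from above across the 24 mm. Steel shaft 16 mm across, 130 long (53 out each side), hub 26 mm across, 36 long. Origin: its centre on the shaft axis; x along the shaft; z up when the heavy side is down. At the start z is 100 degrees from up.
- pulley_weight (a point): The heavy side of that pulley: point 36 mm from the shaft axis (towards the pulley's -z), midway through the thickness, between two dark steel weights, one on each flat face, each 34 x 20 mm and 10 mm proud. This pulley has them on one side of the shaft only. Axes as the pulley's.
- spare: The other pulley: same size and shape, but with weights on two opposite sides of the shaft (balanced). It stands in a like chock; which place holds which pulley varies. Origin at its centre, x along the shaft, weights towards -z and +z. To be left alone.
- stand: Fixed balancing stand: steel base 150 x 110 x 12 mm, end frames 68 mm high, two pairs of freely turning rollers (32 mm across, 20 wide, axes 34 apart in y), pairs centred at x = -45 and +45 mm; the pulley goes between them (70 mm free). Origin: middle of the underside; x along the shaft's bed (either way round), z up. A shaft in both roller valleys has its axis at y = 0, 80 mm above the origin.

How it is judged:
By the outcome, as a careful person would: the job done as asked, in the order asked, and still so for the second after the job is handed in, with the robot touching nothing.
It also fails if it takes over 43 s, if anything falls off the work surface, if the arm or the gripper's body presses on something with over 40 N, if the wrist force passes 120 N, or if a joint passes its speed limit or range.

## Working session

There is one attempt and no reset: what is moved stays moved. The work goes in short steps, Python scripts to look and compute and a tool call to move; the robot and the scene stay as the last step left them, time stands still between calls to the robot, and variables do not carry over. Pictures are saved under pics/ and viewed, and the job is handed in when it is done.

Besides the shell and the picture viewer there is one more tool, called after "Call:" as name([rows], argument=value, ...), one row to a line, values as JSON. apply_moves: Moves the arm, as the interface text tells. Scaled input: -1 to 1 covers 100 cm each way for a shift and 90 degrees each way for a turn. Its arguments: {"type":"object","properties":{"steps":{"type":"array","items":{"type":"object","properties":{"dp":{"type":"array","items":{"type":"number"}},"twist":{"type":"number"}}}},"fingers":{"type":"number"},"newtons":{"type":"number"}},"required":["steps"]}

```bash
mkdir -p pics; cat > h.py <<'E'
import numpy as np, cv2, pickle
from plant import bot
def snap(name,tag):
    d=bot.read_camera(name); cv2.imwrite(f'pics/{tag}.png',cv2.cvtColor(np.asarray(d['image']),cv2.COLOR_RGB2BGR))
    pickle.dump({k:np.asarray(v) if not isinstance(v,(int,float)) else v for k,v in d.items()},open(f'pics/{tag}.pkl','wb')); return d
E
python3 - <<'E'
from h import *
for n in ['side','top','wrist']:
    d=snap(n,n+'0'); print(n,d.keys(),d['fx'],d['fy'],d['cx'],d['cy']); print(np.round(d['view'],3))
s=bot.sense()
print(s)
E
```

```text
side dict_keys(['image', 'fx', 'fy', 'cx', 'cy', 'view']) 382.1506877882781 382.1506877882781 280.52310139222277 214.76375825702294
[[ 0.912 -0.41  -0.02  -0.462]
 [ 0.273  0.569  0.776 -0.218]
 [-0.306 -0.713  0.631 -0.563]
 [ 0.     0.     0.     1.   ]]
top dict_keys(['image', 'fx', 'fy', 'cx', 'cy', 'view']) 508.65972396021 508.65972396021 277.65751064532213 206.96463168736244
[[-0.016 -1.    -0.008  0.069]
 [ 0.989 -0.017  0.148 -0.55 ]
 [-0.148 -0.005  0.989 -1.052]
 [ 0.     0.     0.     1.   ]]
wrist dict_keys(['image', 'fx', 'fy', 'cx', 'cy', 'view']) 325.19226210127806 325.19226210127806 278.32895532898544 211.3807229483006
[[ 0.296 -0.955 -0.002 -0.575]
 [ 0.914  0.284 -0.29   0.038]
 [ 0.277  0.084  0.957 -0.38 ]
 [ 0.     0.     0.     1.   ]]
{'t': 0.15, 'joint_positions': array([-1.34349287e+00,  3.07376758e-01,  1.50736621e+00,  1.50988676e-05,
        1.32837251e+00, -7.34759123e-02]), 'qvel': array([ 0.00221909, -0.00345436, -0.00376705, -0.00035014,  0.00068444,
        0.0018322 ]), 'tau': array([ 8.16305037e-04, -4.57979286e+01, -2.52220416e+01, -2.25470995e-05,
        8.54449027e-03, -1.87742515e-06]), 'eef_pos': array([ 0.17023634, -0.54870935,  0.24960928]), 'eef_rot': array([ 0.41979985,  0.56967263, -0.41909132,  0.56886171]), 'wrist_force': array([-0.1099407 , -0.26229819,  0.35542896]), 'wrist_torque': array([ 0.00801527,  0.01103771, -0.00427447]), 'finger_gap': 0.08543210801412467}
```

View pics/side0.png

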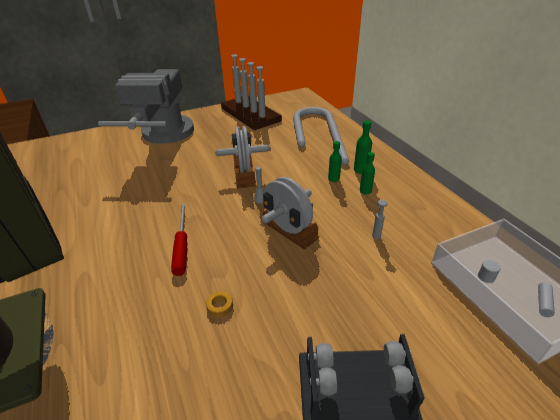

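View pics/top0.png

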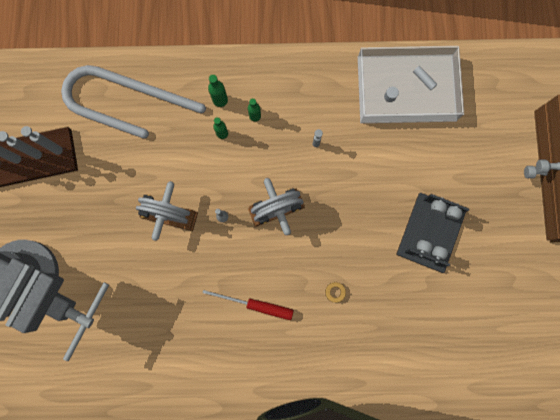

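View pics/wrist0.png

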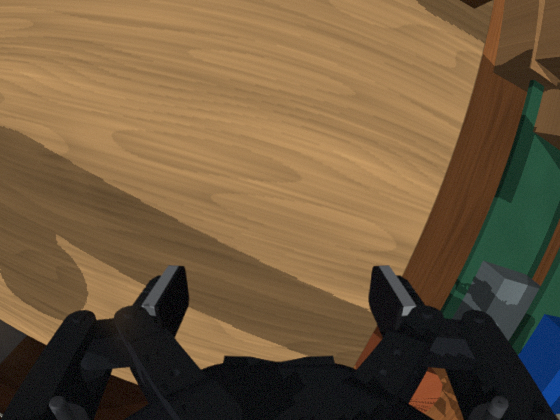

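```bash
python3 - <<'E'
import cv2,numpy as np
a=cv2.imread('pics/top0.png'); b=cv2.imread('pics/side0.png')
A=cv2.resize(a[170:250,125:315],None,fx=4,fy=4,interpolation=cv2.INTER_CUBIC)
B=cv2.resize(a[180:280,385:485],None,fx=4,fy=4,interpolation=cv2.INTER_CUBIC)
C=cv2.resize(b[110:250,205:330],None,fx=4,fy=4,interpolation=cv2.INTER_CUBIC)
cv2.imwrite('pics/zA.png',A);cv2.imwrite('pics/zB.png',B);cv2.imwrite('pics/zC.png',C)
cv2.imwrite('pics/zD.png',cv2.resize(b[325:420,285:435],None,fx=4,fy=4,interpolation=cv2.INTER_CUBIC))
E
```

```text
(no output)
```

View pics/zA.png

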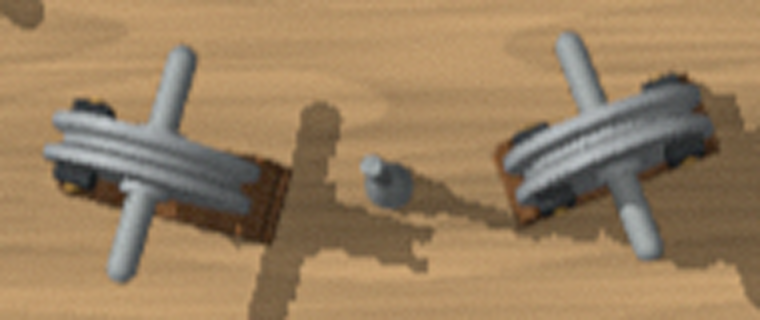

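View pics/zB.png

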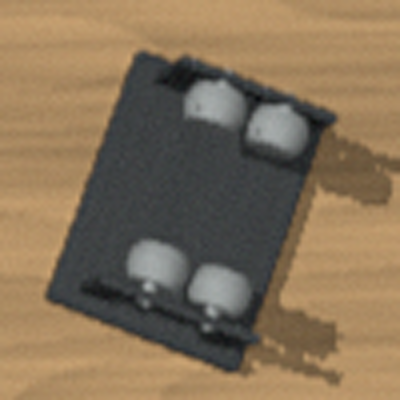

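View pics/zC.png

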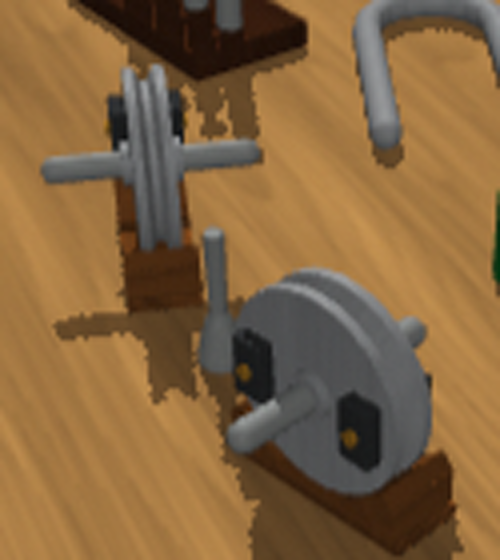

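View pics/zD.png

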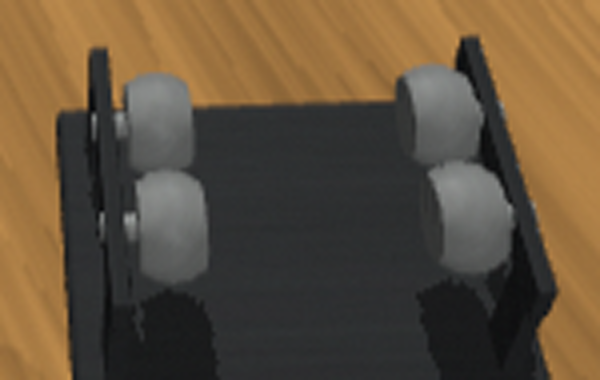

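```bash
cat >> h.py <<'E'
def load(tag): return pickle.load(open(f'pics/{tag}.pkl','rb'))
def ray(d,u,v,fish=False):
    V=np.asarray(d['view']);R=V[:3,:3];c=-R.T@V[:3,3]
    x=(u-d['cx'])/d['fx'];y=(v-d['cy'])/d['fy']
    if fish:
        r=np.hypot(x,y); k=np.sin(r)/r if r>1e-9 else 1; q=np.array([x*k,-y*k,-np.cos(r)])
    else: q=np.array([x,-y,-1.])
    q=R.T@q; return c,q/np.linalg.norm(q)
def plane(d,u,v,z,fish=False):
    c,q=ray(d,u,v,fish); return c+q*(z-c[2])/q[2]
def tri(*rs):
    A=0;b=0
    for c,q in rs:
        P=np.eye(3)-np.outer(q,q);A=A+P;b=b+P@c
    X=np.linalg.solve(A,b); return X,[np.linalg.norm((np.eye(3)-np.outer(q,q))@(X-c)) for c,q in rs]
def proj(d,X,fish=False):
    V=np.asarray(d['view']);p=V[:3,:3]@X+V[:3,3];p=np.array([p[0],-p[1],-p[2]])
    if fish:
        h=np.hypot(p[0],p[1]);t=np.arctan2(h,p[2]);return np.array([d['cx']+d['fx']*t*p[0]/h,d['cy']+d['fy']*t*p[1]/h])
    return np.array([d['cx']+d['fx']*p[0]/p[2],d['cy']+d['fy']*p[1]/p[2]])
E
python3 - <<'E'
from h import *
T=load('top0');S=load('side0');np.set_printoptions(precision=4,suppress=True)
A=lambda u,v:(125+u/4,170+v/4); B=lambda u,v:(385+u/4,180+v/4);C=lambda u,v:(205+u/4,110+v/4);D=lambda u,v:(285+u/4,325+v/4)
P={}
for n,a,c in [('far',A(183,54),C(254,152)),('near',A(120,272),C(50,169))]:
    P[n]=tri(ray(T,*a),ray(S,*c)); print(n,P[n])
d=P['far'][0]-P['near'][0];print('len',np.linalg.norm(d),'yaw',np.degrees(np.arctan2(d[1],d[0])),'mid',(P['far'][0]+P['near'][0])/2)
# rollers, rough centres
for n,a,c in [('r1',B(215,105),D(158,118)),('r2',B(278,132),D(172,226)),('r3',B(157,265),D(440,113)),('r4',B(220,290),D(468,215))]:
    P[n]=tri(ray(T,*a),ray(S,*c)); print(n,P[n])
for u,v in [(140,55),(50,297),(240,370)]: print(plane(T,*B(u,v),0.012))
s=bot.sense();from scipy.spatial.transform import Rotation as Ro
print(Ro.from_quat(s['eef_rot']).as_matrix())
E
```

```text
far (array([0.6037, 0.2858, 0.0639]), [np.float64(0.0012723890288950386), np.float64(0.0012723890288948946)])
near (array([0.4875, 0.3166, 0.0661]), [np.float64(0.0007463692392624508), np.float64(0.0007463692392624048)])
len 0.12018655843558622 yaw -14.89363242529028 mid [0.5456 0.3012 0.065 ]
r1 (array([ 0.498 , -0.2584,  0.0873]), [np.float64(0.043201057748987984), np.float64(0.04320105774898797)])
r2 (array([ 0.4841, -0.2901,  0.0871]), [np.float64(0.0425520300728293), np.float64(0.04255203007282925)])
r3 (array([ 0.4959, -0.2647,  0.0793]), [np.float64(0.04382456438770042), np.float64(0.04382456438770033)])
r4 (array([ 0.4819, -0.2954,  0.0828]), [np.float64(0.043572952340410524), np.float64(0.043572952340410406)])
[ 0.58   -0.2551  0.012 ]
[ 0.4475 -0.1986  0.012 ]
[ 0.4065 -0.299   0.012 ]
[[-0.0003  0.9551  0.2963]
 [ 0.0015  0.2963 -0.9551]
 [-1.      0.0001 -0.0015]]
```

```bash
python3 - <<'E'
from h import *
T=load('top0');S=load('side0');np.set_printoptions(precision=4,suppress=True)
B=lambda u,v:(385+u/4,180+v/4);D=lambda u,v:(285+u/4,325+v/4)
P={}
for n,a,c in [('r1',B(215,103),D(440,113)),('r2',B(278,130),D(468,215)),('r3',B(157,265),D(160,120)),('r4',B(220,290),D(172,226))]:
    P[n]=tri(ray(T,*a),ray(S,*c)); print(n,P[n])
m=(P['r1'][0]+P['r2'][0]-P['r3'][0]-P['r4'][0])/2
print('centre',sum(P[k][0] for k in P)/4,'sep',np.linalg.norm(m),'yaw',np.degrees(np.arctan2(m[1],m[0])))
m=P['r1'][0]-P['r2'][0]+P['r3'][0]-P['r4'][0];print(np.degrees(np.arctan2(m[1],m[0]))-90,np.linalg.norm(m)/2)
E
```

```text
r1 (array([ 0.5446, -0.2782,  0.0643]), [np.float64(0.00023959639034766645), np.float64(0.00023959639034753643)])
r2 (array([ 0.5299, -0.3098,  0.0661]), [np.float64(0.0002274618734377791), np.float64(0.00022746187343782885)])
r3 (array([ 0.4609, -0.2429,  0.0653]), [np.float64(0.0006227712168322457), np.float64(0.0006227712168322122)])
r4 (array([ 0.4473, -0.2748,  0.0647]), [np.float64(0.00046981756725076554), np.float64(0.00046981756725072467)])
centre [ 0.4957 -0.2764  0.0651] sep 0.09028253031490775 yaw -22.936897587607593
-23.955971655301738 0.03478507394909957
```

Call:
apply_moves([
  {"dp": [-0.003, 0.041, -0.026]},
  {"dp": [-0.003, 0.041, -0.026]},
  {"dp": [-0.003, 0.041, -0.026]},
  {"dp": [-0.003, 0.041, -0.026]},
  {"dp": [-0.003, 0.041, -0.026]},
  {"dp": [-0.003, 0.041, -0.026]},
  {"dp": [-0.003, 0.041, -0.026]},
  {"dp": [-0.003, 0.041, -0.026]},
  {"dp": [-0.003, 0.041, -0.026]},
  {"dp": [-0.003, 0.041, -0.026]},
  {"dp": [-0.003, 0.041, -0.026]},
  {"dp": [-0.003, 0.041, -0.026]},
])

```text
invalid input at $.steps[0]: expected keys dp, twist
```

```bash
cat >> h.py <<'E'
from scipy.spatial.transform import Rotation as Ro
np.set_printoptions(precision=4,suppress=True)
def st(goal=None,yaw=None):
    s=bot.sense();R=Ro.from_quat(s['eef_rot']).as_matrix();y=np.degrees(np.arctan2(R[1,2],R[0,2]))
    print('t',s['t'],'p',s['eef_pos'],'yaw',y,'tilt',R[:,0],'F',s['wrist_force'],'gap',s['finger_gap'],'q',s['joint_positions'])
    if goal is not None: print('dp',R.T@(np.array(goal)-s['eef_pos']))
    if yaw is not None: print('twist units',-(((yaw-y)+180)%360-180)/90)
    return s
E
python3 -c "
from h import *
st([.5456,.3012,.28],-14.9); snap('wrist','w1')"
```

```text
t 0.15 p [ 0.1702 -0.5487  0.2496] yaw -72.76681467944505 tilt [-0.0003  0.0015 -1.    ] F [-0.1099 -0.2623  0.3554] gap 0.08543210801412467 q [-1.3435  0.3074  1.5074  0.      1.3284 -0.0735]
dp [-0.0293  0.6103 -0.7006]
twist units -0.6429646075493893
```

Call:
apply_moves([
  {"dp": [-0.003, 0.041, -0.026], "twist": -0.054},
  {"dp": [-0.003, 0.043, -0.023], "twist": -0.054},
  {"dp": [-0.003, 0.045, -0.019], "twist": -0.054},
  {"dp": [-0.003, 0.047, -0.015], "twist": -0.054},
  {"dp": [-0.003, 0.048, -0.011], "twist": -0.054},
  {"dp": [-0.003, 0.048, -0.007], "twist": -0.054},
  {"dp": [-0.003, 0.049, -0.003], "twist": -0.054},
  {"dp": [-0.003, 0.049, 0.001], "twist": -0.054},
  {"dp": [-0.003, 0.049, 0.005], "twist": -0.054},
  {"dp": [-0.003, 0.048, 0.009], "twist": -0.054},
  {"dp": [-0.003, 0.047, 0.013], "twist": -0.054},
  {"dp": [-0.003, 0.046, 0.017], "twist": -0.054},
])

```text
t: 1.4
eef_pos: [0.5456, -0.0892, 0.2839]
eef_rot: [0.078, 0.703, -0.079, 0.703]
wrist_force: [1.1, -0.4, 0.2]
finger_gap: 0.0852
```

```bash
python3 -c "
from h import *
st([.5456,.3012,.28],-14.9); snap('wrist','w1')"
```

```text
t 1.4 p [ 0.5456 -0.0892  0.2839] yaw -12.816659890311564 tilt [-0.0005 -0.0015 -1.    ] F [ 1.112  -0.4404  0.2108] gap 0.08522880820723765 q [-0.2375  0.2518  1.4996 -0.0016  1.3904 -0.0135]
dp [ 0.0033  0.3807 -0.0866]
twist units 0.02314822344098262
```

View pics/w1.png

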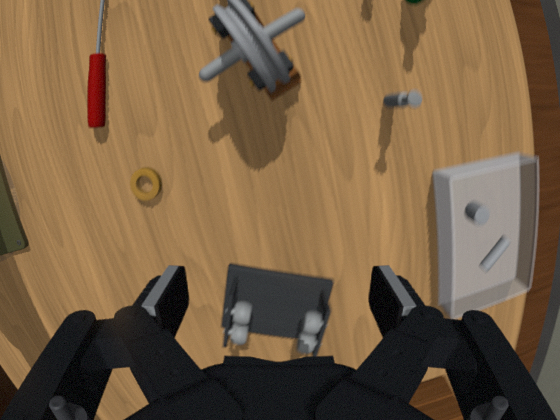

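Call:
apply_moves([
  {"dp": [0, 0.047, -0.011], "twist": 0.023},
  {"dp": [0, 0.047, -0.011], "twist": 0},
  {"dp": [0, 0.047, -0.011], "twist": 0},
  {"dp": [0, 0.047, -0.011], "twist": 0},
  {"dp": [0, 0.047, -0.011], "twist": 0},
  {"dp": [0, 0, 0], "twist": 0},
  {"dp": [0, 0, 0], "twist": 0},
])

```text
t: 2.15
eef_pos: [0.5558, 0.1626, 0.2829]
eef_rot: [0.09, 0.7, -0.087, 0.703]
wrist_force: [-0.2, 0.4, -0.8]
finger_gap: 0.0855
```

```bash
python3 -c "
from h import *
st([.5456,.3012,.28],-14.9); snap('wrist','w2')"
```

```text
t 2.15 p [0.5558 0.1626 0.2829] yaw -14.354923772823236 tilt [ 0.0054  0.0039 -1.    ] F [-0.1882  0.4478 -0.7622] gap 0.08549479218840095 q [0.21   0.2868 1.4518 0.0027 1.397  0.46  ]
dp [ 0.0033  0.1318 -0.0443]
twist units 0.0060564025241862714
```

View pics/w2.png

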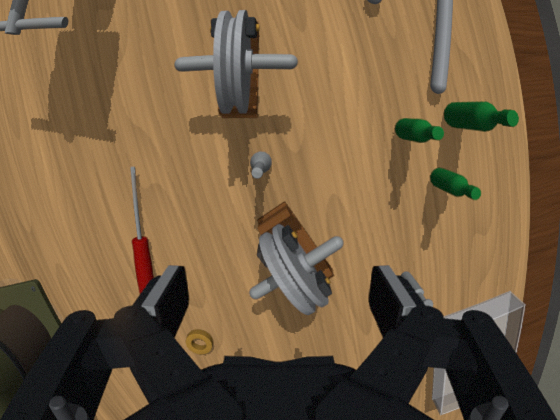

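```bash
python3 - <<'E'
from h import *
T=load('top0');S=load('side0');W=load('w2')
for k,a,c,w in [('far',(125+183/4,170+54/4),(205+254/4,110+152/4),(294,61)),('near',(125+120/4,170+272/4),(205+50/4,110+169/4),(180,64))]:
    print(k,tri(ray(T,*a),ray(S,*c),ray(W,*w,True)),tri(ray(T,*a),ray(W,*w,True))); print(plane(W,*w,.066,True))
c=cv2.imread('pics/w2.png')[0:130,160:320]; cv2.imwrite('pics/z2.png',cv2.resize(c,None,fx=4,fy=4,interpolation=cv2.INTER_CUBIC))
E
```

```text
far (array([0.6048, 0.2868, 0.063 ]), [np.float64(0.0021423025611775576), np.float64(0.000703419138372154), np.float64(0.0015001853583527316)]) (array([0.6087, 0.2923, 0.0338]), [np.float64(0.00045411985438287966), np.float64(0.00045411985438282)])
[0.6059 0.2868 0.066 ]
near (array([0.4884, 0.3178, 0.0648]), [np.float64(0.0015762021040238317), np.float64(0.0005698695823949649), np.float64(0.0012398707018693544)]) (array([0.4877, 0.3196, 0.057 ]), [np.float64(0.0005439036425099918), np.float64(0.0005439036425099827)])
[0.4899 0.3179 0.066 ]
```

View pics/z2.png

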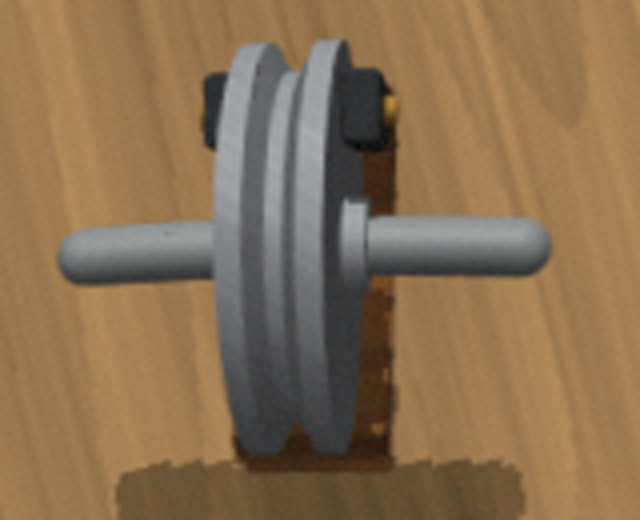

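Call:
apply_moves([
  {"dp": [0, 0.044, -0.0145], "twist": 0.006},
  {"dp": [0, 0.044, -0.0145], "twist": 0},
  {"dp": [0, 0.04, -0.013], "twist": 0},
  {"dp": [0.03, 0, 0], "twist": 0},
  {"dp": [0.03, 0, 0], "twist": 0},
  {"dp": [0.03, 0, 0], "twist": 0},
  {"dp": [0, 0, 0], "twist": 0},
  {"dp": [0, 0, 0], "twist": 0},
])

```text
t: 3.0
eef_pos: [0.5551, 0.287, 0.1927]
eef_rot: [0.101, 0.697, -0.098, 0.704]
wrist_force: [-0.6, 0.8, -1.0]
finger_gap: 0.0855
```

```bash
python3 -c "
from h import *
st([.5466,.302,.107],-14.9); snap('wrist','w3')"
```

```text
t 3.0 p [0.5551 0.287  0.1927] yaw -16.15691285329035 tilt [ 0.0102  0.0021 -0.9999] F [-0.583   0.7565 -0.9762] gap 0.08545005699721786 q [ 0.4108  0.4163  1.4854 -0.0022  1.2297  0.6935]
dp [ 0.0856  0.0116 -0.0131]
twist units -0.013965698369892721
```

View pics/w3.png

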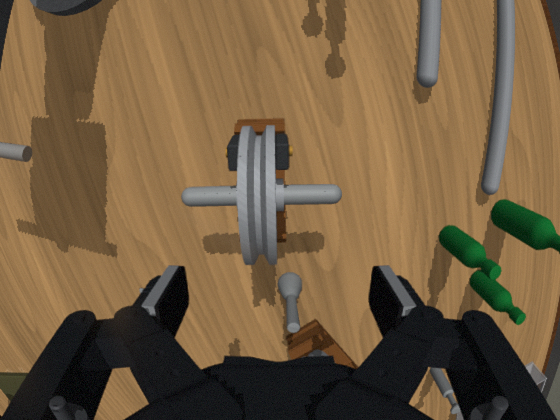

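```bash
python3 - <<'E'
from h import *
W=load('w3');W2=load('w2');S=load('side0');T=load('top0')
a=plane(W,183,196,.065,True);b=plane(W,341,194,.065,True);print(a,b,(a+b)/2,np.linalg.norm(a-b),np.degrees(np.arctan2(*(b-a)[1::-1])))
for w,w2,s in [((183,196),(175,64),(205+46/4,110+169/4)),((341,194),(297,61.5),(205+258/4,110+152/4))]:
    print(tri(ray(W,*w,True),ray(W2,*w2,True)),tri(ray(W,*w,True),ray(S,*s)))
c=cv2.imread('pics/w3.png')[100:280,170:350]; cv2.imwrite('pics/z3.png',cv2.resize(c,None,fx=3.3,fy=3.3,interpolation=cv2.INTER_CUBIC))
for q in [(.5466,.302,.121),(.5466,.302,.066)]:print(proj(W,np.array(q),True))
E
```

```text
[0.4849 0.319  0.065 ] [0.6089 0.2843 0.065 ] [0.5469 0.3017 0.065 ] 0.1287908965729058 -15.6440093129496
(array([0.4852, 0.3194, 0.0671]), [np.float64(0.0004121206505196238), np.float64(0.0004121206505194726)]) (array([0.4858, 0.3189, 0.0656]), [np.float64(0.0006755022869922022), np.float64(0.0006755022869923162)])
(array([0.6085, 0.2852, 0.0682]), [np.float64(3.711832849868283e-05), np.float64(3.711832849903582e-05)]) (array([0.6081, 0.2844, 0.0641]), [np.float64(0.0009980767013271481), np.float64(0.0009980767013269551)])
[256.8279 215.2445]
[260.5743 194.7097]
```

View pics/z3.png

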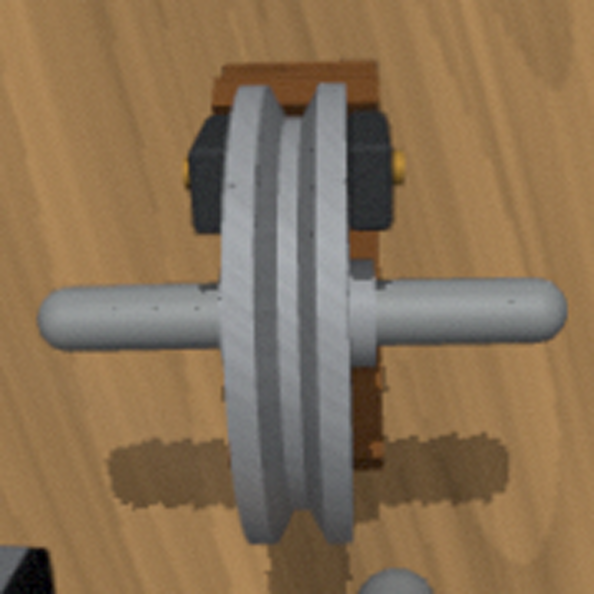

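Call:
apply_moves([
  {"dp": [0, 0.0116, -0.013], "twist": -0.008},
  {"dp": [0, 0, 0], "twist": 0},
  {"dp": [0, 0, 0], "twist": 0},
  {"dp": [0.02, 0, 0], "twist": 0},
  {"dp": [0.02, 0, 0], "twist": 0},
  {"dp": [0, 0, 0], "twist": 0},
  {"dp": [0, 0, 0], "twist": 0},
])

```text
t: 3.75
eef_pos: [0.5503, 0.3049, 0.1615]
eef_rot: [0.099, 0.692, -0.09, 0.709]
wrist_force: [0.1, -0.3, -0.4]
finger_gap: 0.0853
```

```bash
python3 -c "
from h import *
st([.547,.302,.107],-15.5)"
```

```text
t 3.75 p [0.5503 0.3049 0.1615] yaw -15.406376299346363 tilt [ 0.025   0.0088 -0.9996] F [ 0.0628 -0.3278 -0.422 ] gap 0.08531213914638841 q [ 0.4403  0.4432  1.5273 -0.003   1.1448  0.7102]
dp [ 0.0544 -0.0045 -0.0036]
twist units 0.0010402633405959705
```

Call:
apply_moves([
  {"dp": [0, -0.0045, -0.0036], "twist": 0},
  {"dp": [0.01, 0, 0], "twist": 0},
  {"dp": [0.01, 0, 0], "twist": 0},
  {"dp": [0.01, 0, 0], "twist": 0},
  {"dp": [0.01, 0, 0], "twist": 0},
  {"dp": [0, 0, 0], "twist": 0},
])

```text
t: 4.35
eef_pos: [0.5477, 0.3022, 0.1212]
eef_rot: [0.1, 0.691, -0.089, 0.71]
wrist_force: [-1.0, -0.0, -0.1]
finger_gap: 0.0853
```

```bash
python3 -c "
from h import *
st([.547,.302,.107],-15.5); snap('wrist','w4');snap('side','s4')"
```

```text
t 4.35 p [0.5477 0.3022 0.1212] yaw -15.396344934044302 tilt [ 0.0294  0.0107 -0.9995] F [-1.0397 -0.0425 -0.1169] gap 0.08532449990291988 q [ 0.4383  0.4782  1.5842 -0.0032  1.048   0.7083]
dp [ 0.0142 -0.0007 -0.001 ]
twist units 0.0011517229550634055
```

View pics/w4.png

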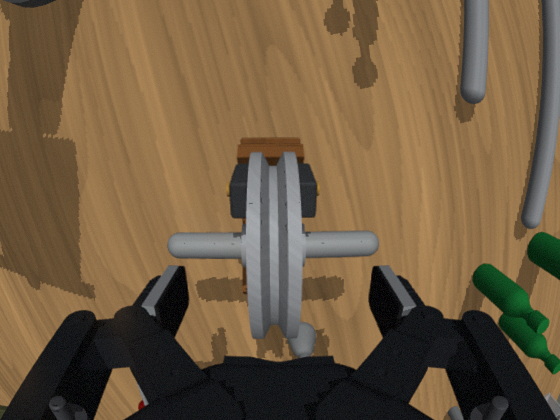

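Call:
apply_moves([
  {"dp": [0.008, 0, -0.001], "twist": 0},
  {"dp": [0.007, 0, 0], "twist": 0},
  {"dp": [0, 0, 0], "twist": 0},
])

```text
t: 4.75
eef_pos: [0.5487, 0.3035, 0.107]
eef_rot: [0.101, 0.69, -0.089, 0.712]
wrist_force: [0.5, -0.1, 0.5]
finger_gap: 0.0856
```

Call:
apply_moves([
  {"dp": [0, 0, 0], "twist": 0},
  {"dp": [0, 0, 0], "twist": 0},
  {"dp": [0, 0, 0], "twist": 0},
  {"dp": [0, 0, 0], "twist": 0},
  {"dp": [0, 0, 0], "twist": 0},
  {"dp": [0, 0, 0], "twist": 0},
  {"dp": [0, 0, 0], "twist": 0},
  {"dp": [0, 0, 0], "twist": 0},
], fingers=1, newtons=90)

```text
t: 5.55
eef_pos: [0.5478, 0.304, 0.1074]
eef_rot: [0.101, 0.69, -0.088, 0.711]
wrist_force: [-1.7, 1.3, -0.3]
finger_gap: 0.0229
```

```bash
python3 -c "
from h import *
st([.547,.302,.107],-15.5); snap('wrist','w5');snap('side','s5')"
```

```text
t 5.55 p [0.5478 0.304  0.1074] yaw -15.392363398238881 tilt [ 0.0318  0.0131 -0.9994] F [-1.697   1.3132 -0.3422] gap 0.022920040270334247 q [ 0.4402  0.4933  1.5988 -0.002   1.0151  0.7095]
dp [ 0.0004 -0.0022 -0.0003]
twist units 0.0011959622417903246
```

View pics/w5.png

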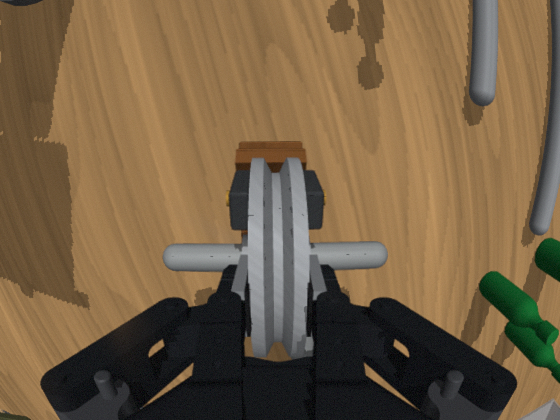

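Call:
apply_moves([
  {"dp": [-0.01, 0, 0], "twist": 0},
  {"dp": [-0.015, 0, 0], "twist": 0},
  {"dp": [-0.02, 0, 0], "twist": 0},
  {"dp": [-0.025, 0, 0], "twist": 0},
  {"dp": [-0.025, 0, 0], "twist": 0},
  {"dp": [-0.025, 0, 0], "twist": 0},
  {"dp": [-0.02, 0, 0], "twist": 0},
  {"dp": [-0.01, 0, 0], "twist": 0},
  {"dp": [0, 0, 0], "twist": 0},
])

```text
t: 6.55
eef_pos: [0.5371, 0.297, 0.2545]
eef_rot: [0.095, 0.697, -0.094, 0.704]
wrist_force: [0.3, 0.5, -7.3]
finger_gap: 0.0226
```

```bash
python3 -c "
from h import *
st([.4955,-.2765,.26],-23.3); snap('wrist','w6');snap('side','s6')"
```

```text
t 6.55 p [0.5371 0.297  0.2545] yaw -15.41109663066611 tilt [ 0.0106 -0.0004 -0.9999] F [ 0.2864  0.4514 -7.2683] gap 0.022611679165147433 q [ 0.4392  0.3532  1.4236 -0.0049  1.3554  0.7092]
dp [-0.0057 -0.564   0.1124]
twist units 0.08765448188148765
```

View pics/s6.png

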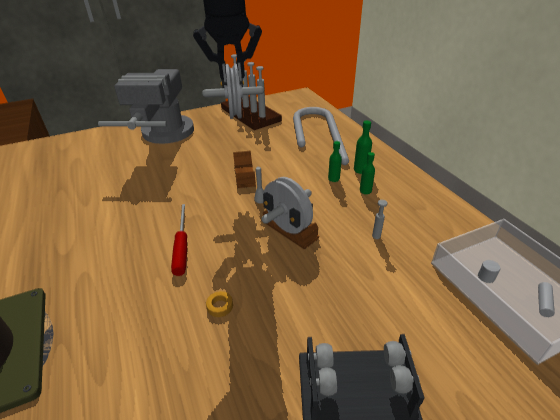

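View pics/w6.png

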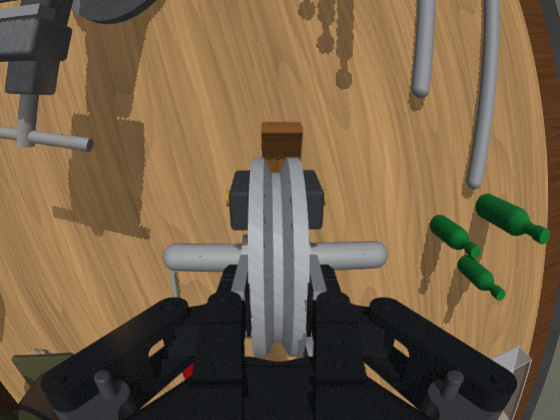

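Call:
apply_moves([
  {"dp": [-0.004, -0.02, 0.004], "twist": 0.007},
  {"dp": [-0.002, -0.04, 0.008], "twist": 0.007},
  {"dp": [-0.001, -0.047, 0.009], "twist": 0.007},
  {"dp": [-0.001, -0.047, 0.009], "twist": 0.007},
  {"dp": [-0.001, -0.047, 0.009], "twist": 0.007},
  {"dp": [-0.001, -0.047, 0.009], "twist": 0.007},
  {"dp": [-0.001, -0.047, 0.009], "twist": 0.007},
  {"dp": [0, -0.047, 0.009], "twist": 0.007},
  {"dp": [0, -0.047, 0.009], "twist": 0.007},
  {"dp": [0, -0.04, 0.008], "twist": 0.007},
  {"dp": [0, -0.02, 0.004], "twist": 0.007},
  {"dp": [0, 0, 0], "twist": 0},
])

```text
t: 7.85
eef_pos: [0.4617, -0.176, 0.249]
eef_rot: [0.135, 0.7, -0.142, 0.687]
wrist_force: [0.1, 0.2, -6.4]
finger_gap: 0.0227
```

```bash
python3 -c "
from h import *
st([.4955,-.2765,.26],-23.3); snap('wrist','w7')"
```

```text
t 7.85 p [ 0.4617 -0.176   0.249 ] yaw -22.56604173518243 tilt [-0.0204 -0.0064 -0.9998] F [ 0.0532  0.1569 -6.3925] gap 0.022713599806711487 q [-0.4395  0.2034  1.6588 -0.015   1.2951 -0.0415]
dp [-0.0111 -0.0799  0.0696]
twist units 0.008155091831306372
```

View pics/w7.png

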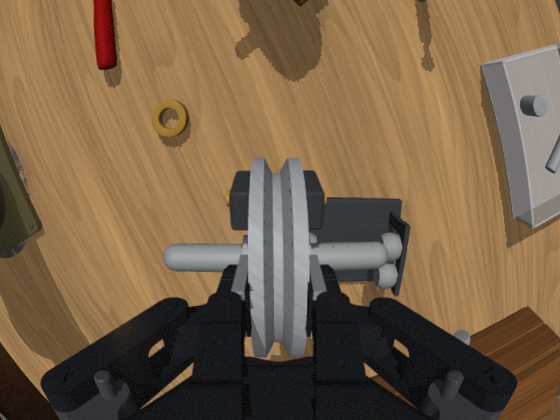

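Call:
apply_moves([
  {"dp": [-0.002, -0.024, 0.021], "twist": 0.008},
  {"dp": [-0.002, -0.024, 0.021], "twist": 0},
  {"dp": [0, -0.016, 0.014], "twist": 0},
  {"dp": [0, -0.008, 0.007], "twist": 0},
  {"dp": [0, 0, 0], "twist": 0},
  {"dp": [0, 0, 0], "twist": 0},
])

```text
t: 8.5
eef_pos: [0.489, -0.2615, 0.2473]
eef_rot: [0.142, 0.704, -0.141, 0.682]
wrist_force: [-0.7, -0.2, -7.8]
finger_gap: 0.0228
```

```bash
python3 -c "
from h import *
st([.4955,-.2765,.20],-23.3); snap('wrist','w8'); snap('side','s8'); snap('top','t8')"
```

```text
t 8.5 p [ 0.489  -0.2615  0.2473] yaw -23.099353564940163 tilt [-0.0303  0.0064 -0.9995] F [-0.7337 -0.1551 -7.8295] gap 0.02279919683276115 q [-0.5604  0.2954  1.5321 -0.011   1.3432 -0.1547]
dp [ 0.047  -0.011   0.0133]
twist units 0.002229404833998198
```

View pics/s8.png

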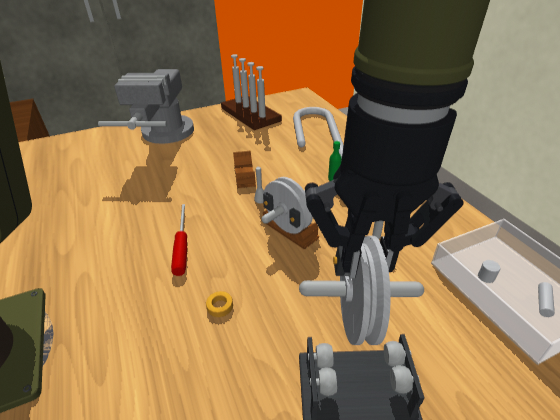

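View pics/t8.png

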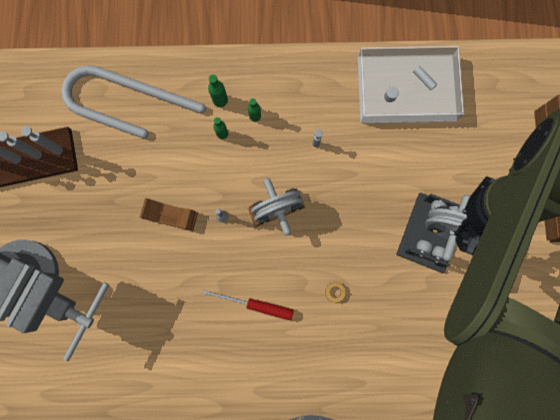

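View pics/w8.png

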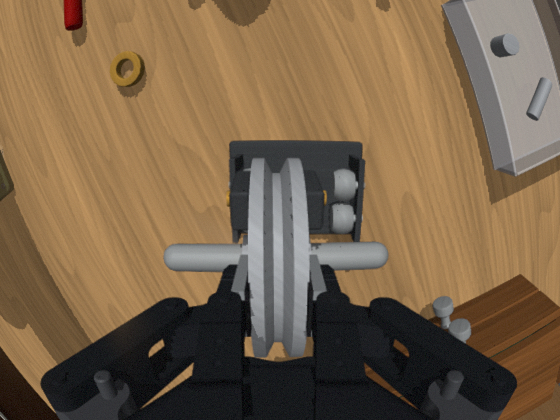

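```bash
python3 - <<'E'
from h import *
W=load('w8');S=load('s8');s=bot.sense();R=Ro.from_quat(s['eef_rot']).as_matrix()
l=tri(ray(W,164.5,257,True),ray(S,301,288.5));r=tri(ray(W,387,254.5,True),ray(S,423,289.5));print(l,r)
c=(l[0]+r[0])/2;d=r[0]-l[0];print('centre',c,'len',np.linalg.norm(d),'yaw',np.degrees(np.arctan2(d[1],d[0])),'tilt',np.degrees(d[2]/.13))
print('tool offset',R.T@(c-s['eef_pos']), 'shaft dir tool',R.T@d)
a=plane(W,231,142,.012,True);b=plane(W,362.5,142,.012,True);print(a,b,np.linalg.norm(b-a),np.degrees(np.arctan2(*(b-a)[1::-1])))
n=np.array([b[1]-a[1],-(b[0]-a[0]),0]);n/=np.linalg.norm(n);print('centre from edge',(a+b)/2+n*.055)
for nm in['w8']:
    cv2.imwrite('pics/z8.png',cv2.resize(cv2.imread('pics/w8.png')[120:280,150:400],None,fx=3,fy=3,interpolation=cv2.INTER_CUBIC))
E
```

```text
(array([ 0.4266, -0.2392,  0.2094]), [np.float64(0.0003771758128445065), np.float64(0.0003771758128445281)]) (array([ 0.5445, -0.2891,  0.2019]), [np.float64(0.0011343445598726565), np.float64(0.001134344559872659)])
centre [ 0.4855 -0.2642  0.2056] len 0.1283020303280009 yaw -22.906648375824727 tilt -3.302358745691523
tool offset [ 0.0421 -0.0036 -0.0008] shaft dir tool [0.0037 0.0004 0.1282]
[ 0.4516 -0.1982  0.012 ] [ 0.5871 -0.2543  0.012 ] 0.14658785090543164 -22.475991693821815
centre from edge [ 0.4983 -0.2771  0.012 ]
```

View pics/z8.png

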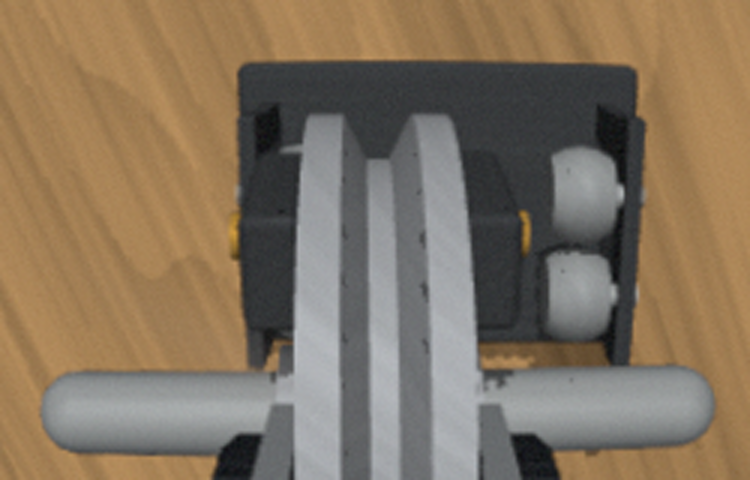

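```bash
cat >> h.py <<'E'
off=np.array([.0421,-.0036,-.0008]); sh=np.array([.0037,.0004,.1282])
def pl(cz,c=(.496,-.277),yaw=-23.2):
    s=st(None,yaw);R=Ro.from_quat(s['eef_rot']).as_matrix();p=s['eef_pos']+R@off;d=R@sh
    print('pulley',p,'shafttilt',np.degrees(d[2]/.1283),'shaftyaw',np.degrees(np.arctan2(d[1],d[0])));print('dp',R.T@(np.array([*c,cz])-p))
E
python3 -c "
from h import *
pl(.12)"
```

```text
t 8.65 p [ 0.489  -0.2614  0.2477] yaw -23.053846956892624 tilt [-0.0297  0.0054 -0.9995] F [-0.2332  0.1848 -7.7052] gap 0.023124613980457124 q [-0.5599  0.2945  1.5323 -0.0115  1.3428 -0.1549]
twist units 0.0016239227011930603
pulley [ 0.4856 -0.2642  0.2056] shafttilt -3.339202632038857 shaftyaw -22.885895844608587
dp [ 0.0852 -0.0072  0.0171]
```

Call:
apply_moves([
  {"dp": [0.02, -0.003, 0.006], "twist": 0.003},
  {"dp": [0.025, -0.003, 0.006], "twist": 0},
  {"dp": [0.025, -0.002, 0.006], "twist": 0},
  {"dp": [0.01, 0, 0], "twist": 0},
  {"dp": [0, 0, 0], "twist": 0},
])

```text
t: 9.15
eef_pos: [0.5008, -0.2716, 0.1682]
eef_rot: [0.141, 0.702, -0.142, 0.684]
wrist_force: [-0.5, -0.1, -6.4]
finger_gap: 0.0228
```

```bash
python3 -c "
from h import *
pl(.08)"
```

```text
t 9.15 p [ 0.5008 -0.2716  0.1682] yaw -23.07912471257201 tilt [-0.0258  0.0044 -0.9997] F [-0.5441 -0.0785 -6.4045] gap 0.022848013157062853 q [-0.5648  0.3844  1.6115 -0.0109  1.1699 -0.1577]
twist units 0.001343058749199915
pulley [ 0.4976 -0.2744  0.1261] shafttilt -3.1096664386321997 shaftyaw -22.91017484407718
dp [ 0.0461 -0.0027  0.0007]
```

Call:
apply_moves([
  {"dp": [0, 0.008, -0.015], "twist": 0},
  {"dp": [0, 0, 0], "twist": 0},
  {"dp": [0, 0, 0], "twist": 0},
])

```text
t: 9.45
eef_pos: [0.4906, -0.2573, 0.1711]
eef_rot: [0.141, 0.701, -0.142, 0.684]
wrist_force: [-0.6, -0.6, -5.8]
finger_gap: 0.0227
```

```bash
python3 -c "
from h import *
pl(.08)"
```

```text
t 9.45 p [ 0.4906 -0.2573  0.1711] yaw -23.016575668577737 tilt [-0.0236  0.0034 -0.9997] F [-0.5646 -0.6242 -5.8113] gap 0.022704262007216702 q [-0.5532  0.3604  1.6435 -0.0104  1.1597 -0.1473]
twist units 0.002038048126913989
pulley [ 0.4874 -0.2601  0.1291] shafttilt -2.974823141376427 shaftyaw -22.847771924763638
dp [ 0.0488 -0.0119  0.0156]
```

Call:
apply_moves([
  {"dp": [0.001, -0.002, 0.003], "twist": 0},
  {"dp": [0.001, -0.002, 0.003], "twist": 0},
  {"dp": [0.001, -0.002, 0.003], "twist": 0},
  {"dp": [0, -0.002, 0.003], "twist": 0},
  {"dp": [0, -0.002, 0.003], "twist": 0},
  {"dp": [0, -0.002, 0.001], "twist": 0},
])

```text
t: 10.05
eef_pos: [0.5035, -0.2774, 0.1703]
eef_rot: [0.14, 0.699, -0.142, 0.686]
wrist_force: [-0.1, 0.8, -7.1]
finger_gap: 0.0229
```

```bash
python3 -c "
from h import *
pl(.08)"
```

```text
t 10.05 p [ 0.5035 -0.2774  0.1703] yaw -23.005344496991857 tilt [-0.0188  0.0002 -0.9998] F [-0.11    0.7997 -7.1424] gap 0.022931646215828903 q [-0.5709  0.385   1.6039 -0.0108  1.1687 -0.1651]
twist units 0.002162838922312618
pulley [ 0.5006 -0.2804  0.1283] shafttilt -2.648031716911934 shaftyaw -22.83826760315328
dp [ 0.0484  0.0017 -0.0047]
```

Call:
apply_moves([
  {"dp": [0, 0.001, -0.003], "twist": 0},
  {"dp": [0, 0.001, -0.002], "twist": 0},
  {"dp": [0, 0, 0], "twist": 0},
  {"dp": [0, 0, 0], "twist": 0},
  {"dp": [0, 0, 0], "twist": 0},
  {"dp": [0, 0, 0], "twist": 0},
  {"dp": [0, 0, 0], "twist": 0},
  {"dp": [0, 0, 0], "twist": 0},
  {"dp": [0, 0, 0], "twist": 0},
  {"dp": [0, 0, 0], "twist": 0},
])

```text
t: 11.05
eef_pos: [0.4988, -0.2731, 0.1701]
eef_rot: [0.14, 0.7, -0.142, 0.686]
wrist_force: [-0.5, 0.3, -6.8]
finger_gap: 0.0227
```

```bash
python3 -c "
from h import *
pl(.08)"
```

```text
t 11.05 p [ 0.4988 -0.2731  0.1701] yaw -23.018743619510243 tilt [-0.0199  0.001  -0.9998] F [-0.4915  0.2785 -6.8303] gap 0.022719203362403163 q [-0.569   0.378   1.6165 -0.0107  1.1644 -0.163 ]
twist units 0.0020139597832193584
pulley [ 0.4959 -0.276   0.128 ] shafttilt -2.723998410307862 shaftyaw -22.85111419013147
dp [ 0.048  -0.0005  0.0014]
```

Call:
apply_moves([
  {"dp": [-0.01, 0.02, -0.03], "twist": 0},
  {"dp": [0, 0, 0], "twist": 0},
  {"dp": [0.001, -0.0025, 0.004], "twist": 0},
  {"dp": [0.001, -0.0025, 0.004], "twist": 0},
  {"dp": [0.001, -0.0025, 0.004], "twist": 0},
  {"dp": [0.001, -0.0025, 0.004], "twist": 0},
  {"dp": [0.001, -0.0025, 0.004], "twist": 0},
  {"dp": [0.001, -0.0025, 0.004], "twist": 0},
  {"dp": [0.001, -0.0025, 0.004], "twist": 0},
])

```text
t: 11.95
eef_pos: [0.4997, -0.2726, 0.1721]
eef_rot: [0.14, 0.7, -0.142, 0.686]
wrist_force: [0.2, 1.1, -7.1]
finger_gap: 0.0227
```

```bash
python3 -c "
from h import *
pl(.08)"
```

```text
t 11.95 p [ 0.4997 -0.2726  0.1721] yaw -23.082072832022053 tilt [-0.0201  0.0013 -0.9998] F [ 0.2389  1.1003 -7.1223] gap 0.022666232325051466 q [-0.5676  0.3768  1.6125 -0.0106  1.1699 -0.1606]
twist units 0.0013103018664215446
pulley [ 0.4967 -0.2756  0.13  ] shafttilt -2.7405561569906594 shaftyaw -22.914261220560526
dp [ 0.05   -0.0013  0.0008]
```

Call:
apply_moves([
  {"dp": [0.004, 0, 0], "twist": 0},
  {"dp": [0.004, 0, 0], "twist": 0},
  {"dp": [0.004, 0, 0], "twist": 0},
  {"dp": [0.004, 0, 0], "twist": 0},
  {"dp": [0.004, 0, 0], "twist": 0},
  {"dp": [0.004, 0, 0], "twist": 0},
  {"dp": [0.004, 0, 0], "twist": 0},
  {"dp": [0, 0, 0], "twist": 0},
])

```text
t: 12.75
eef_pos: [0.4987, -0.2725, 0.1406]
eef_rot: [0.141, 0.701, -0.142, 0.685]
wrist_force: [-0.6, -0.5, -6.8]
finger_gap: 0.0232
```

```bash
python3 -c "
from h import *
pl(.08); snap('wrist','w9'); snap('side','s9')"
```

```text
t 12.75 p [ 0.4987 -0.2725  0.1406] yaw -23.096200486648574 tilt [-0.0218  0.0026 -0.9998] F [-0.593  -0.502  -6.7547] gap 0.02318470886019586 q [-0.5684  0.41    1.6506 -0.0108  1.1008 -0.1604]
twist units 0.0011533279261268742
pulley [ 0.4957 -0.2754  0.0986] shafttilt -2.8611456695425104 shaftyaw -22.92755984538828
dp [ 0.0186 -0.0012  0.0013]
```

View pics/s9.png

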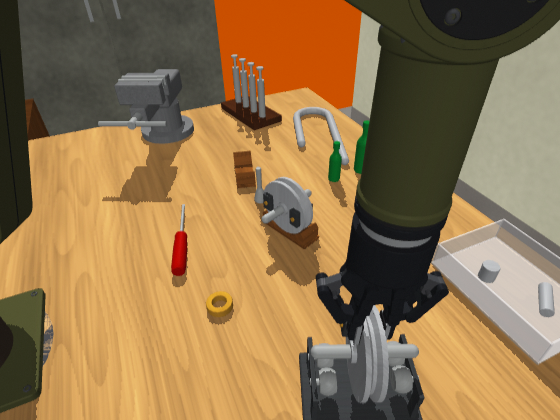

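View pics/w9.png

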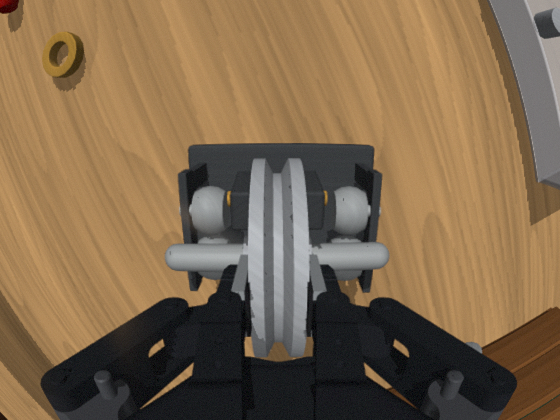

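Call:
apply_moves([
  {"dp": [0.003, -0.001, 0.001], "twist": 0},
  {"dp": [0.003, 0, 0], "twist": 0},
  {"dp": [0.003, 0, 0], "twist": 0},
  {"dp": [0.002, 0, 0], "twist": 0},
  {"dp": [0.002, 0, 0], "twist": 0},
  {"dp": [0.001, 0, 0], "twist": 0},
])

```text
t: 13.45
eef_pos: [0.5001, -0.2747, 0.1269]
eef_rot: [0.14, 0.699, -0.143, 0.686]
wrist_force: [0.1, 0.3, -7.1]
finger_gap: 0.0228
```

```bash
python3 -c "
from h import *
pl(.08); print(bot.sense()['wrist_torque'])"
```

```text
t 13.45 p [ 0.5001 -0.2747  0.1269] yaw -23.100643059431963 tilt [-0.0191  0.0008 -0.9998] F [ 0.0883  0.3262 -7.0933] gap 0.02276253566597516 q [-0.5703  0.427   1.6635 -0.011   1.0677 -0.1618]
twist units 0.0011039660063115915
pulley [ 0.4972 -0.2777  0.0848] shafttilt -2.6792455008903304 shaftyaw -22.932917723547725
dp [ 0.0048  0.0002 -0.0012]
[-0.0253  0.0017  0.0404]
```

Not yet touching (force unchanged). Continue in small rows.

Call:
apply_moves([
  {"dp": [0.002, 0, -0.001], "twist": 0},
  {"dp": [0.002, 0, 0], "twist": 0},
  {"dp": [0.001, 0, 0], "twist": 0},
])

```text
t: 13.75
eef_pos: [0.4997, -0.2733, 0.1226]
eef_rot: [0.141, 0.699, -0.142, 0.687]
wrist_force: [-1.5, 2.2, 2.1]
finger_gap: 0.0224
```

```bash
python3 -c "
from h import *
pl(.08); print(bot.sense()['wrist_torque']);snap('side','s10');snap('wrist','w10')
cv2.imwrite('pics/z10.png',cv2.resize(cv2.imread('pics/s10.png')[300:420,280:440],None,fx=4,fy=4,interpolation=cv2.INTER_CUBIC))"
```

```text
t 13.75 p [ 0.4997 -0.2733  0.1226] yaw -23.106566895753605 tilt [-0.0176  0.0023 -0.9998] F [-1.4714  2.1732  2.0763] gap 0.022403223323219087 q [-0.57    0.4304  1.6711 -0.0086  1.0562 -0.1624]
twist units 0.0010381456027377884
pulley [ 0.4968 -0.2762  0.0805] shafttilt -2.6302830466479423 shaftyaw -22.93551043212232
dp [ 0.0005 -0.0011 -0.0004]
[0.3031 0.0328 0.0494]
```

View pics/z10.png

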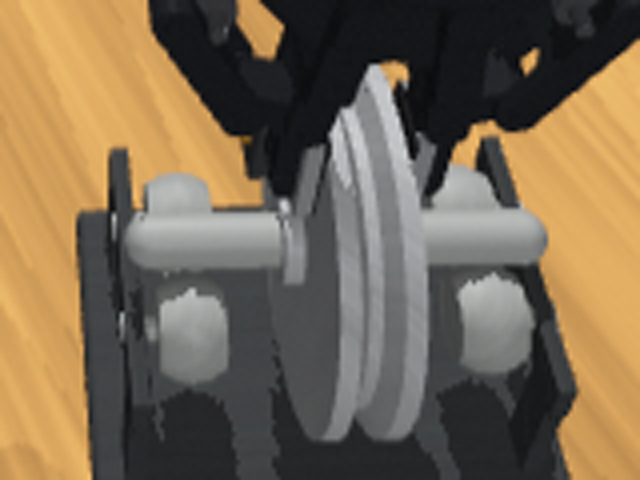

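View pics/w10.png

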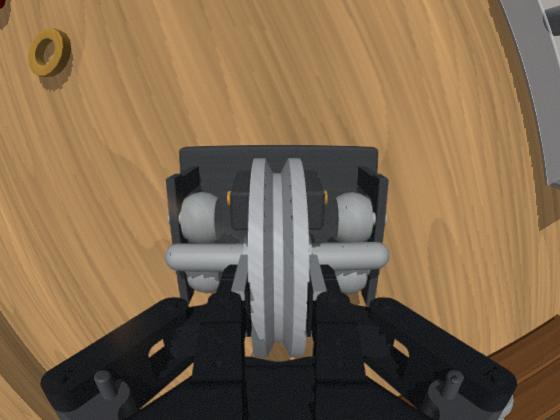

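Call:
apply_moves([
  {"dp": [0.002, 0, 0], "twist": 0},
  {"dp": [0.002, 0, 0], "twist": 0},
  {"dp": [0.002, 0, 0], "twist": 0},
])

```text
t: 14.15
eef_pos: [0.4995, -0.2732, 0.1221]
eef_rot: [0.14, 0.698, -0.142, 0.688]
wrist_force: [-4.6, 5.9, 10.3]
finger_gap: 0.0226
```

```bash
python3 -c "
from h import *
pl(.08); print(bot.sense()['wrist_torque'])"
```

```text
t 14.15 p [ 0.4995 -0.2732  0.1221] yaw -23.071964645885547 tilt [-0.0151  0.     -0.9999] F [-4.5982  5.9148 10.2971] gap 0.022633930231843714 q [-0.5697  0.4294  1.6745 -0.0094  1.0504 -0.1623]
twist units 0.0014226150457160556
pulley [ 0.4967 -0.2762  0.08  ] shafttilt -2.4492661334882126 shaftyaw -22.90290642160936
dp [ 0.     -0.001  -0.0003]
[0.6927 0.2599 0.0527]
```

Call:
apply_moves([
  {"dp": [0.002, 0, -0.001], "twist": 0},
  {"dp": [0.002, 0, -0.001], "twist": 0},
  {"dp": [0.002, 0, -0.001], "twist": 0},
  {"dp": [0.002, 0, -0.001], "twist": 0},
  {"dp": [0.002, 0, 0], "twist": 0},
  {"dp": [0.002, 0, 0], "twist": 0},
])

```text
t: 14.75
eef_pos: [0.4989, -0.2729, 0.1214]
eef_rot: [0.138, 0.693, -0.144, 0.693]
wrist_force: [-5.1, 5.0, 10.5]
finger_gap: 0.0227
```

```bash
python3 -c "
from h import *
pl(.08); print(bot.sense()['wrist_torque'])"
```

```text
t 14.75 p [ 0.4989 -0.2729  0.1214] yaw -23.037576648074772 tilt [-0.002  -0.0076 -1.    ] F [-5.1043  5.0034 10.4882] gap 0.02268787137270907 q [-0.5702  0.4231  1.6885 -0.0087  1.0276 -0.1636]
twist units 0.001804703910280144
pulley [ 0.4966 -0.2762  0.0793] shafttilt -1.5906018172158858 shaftyaw -22.871687311654686
dp [-0.0007 -0.001  -0.0003]
[0.2005 0.4404 0.0825]
```

Call:
apply_moves([
  {"dp": [0.002, 0, -0.001], "twist": 0},
  {"dp": [0.002, 0, -0.001], "twist": 0},
  {"dp": [0.002, 0, -0.001], "twist": 0},
  {"dp": [0.002, 0, -0.001], "twist": 0},
  {"dp": [0.002, 0, 0], "twist": 0},
  {"dp": [0.002, 0, 0], "twist": 0},
])

```text
t: 15.35
eef_pos: [0.4984, -0.2725, 0.1211]
eef_rot: [0.137, 0.688, -0.146, 0.698]
wrist_force: [-3.8, 4.8, 11.0]
finger_gap: 0.023
```

```bash
python3 -c "
from h import *
pl(.08); print(bot.sense()['wrist_torque']);snap('side','s11');snap('wrist','w11')
cv2.imwrite('pics/z11.png',cv2.resize(cv2.imread('pics/s11.png')[300:420,280:440],None,fx=4,fy=4,interpolation=cv2.INTER_CUBIC))"
```

```text
t 15.35 p [ 0.4984 -0.2725  0.1211] yaw -23.06388123158148 tilt [ 0.0108 -0.0147 -0.9998] F [-3.7633  4.8474 11.013 ] gap 0.022959637903911905 q [-0.5706  0.4169  1.7013 -0.0077  1.0064 -0.1639]
twist units 0.001512430760205853
pulley [ 0.4967 -0.2761  0.0791] shafttilt -0.7569476863062057 shaftyaw -22.900519585078992
dp [-0.0009 -0.0011 -0.0003]
[0.6508 0.8032 0.0152]
```

View pics/z11.png

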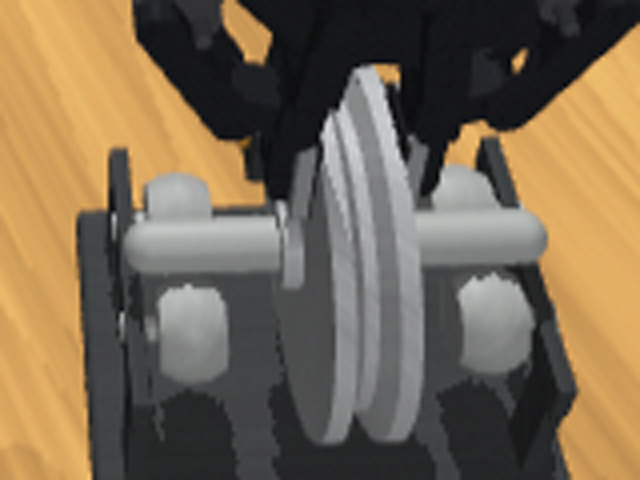

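View pics/w11.png

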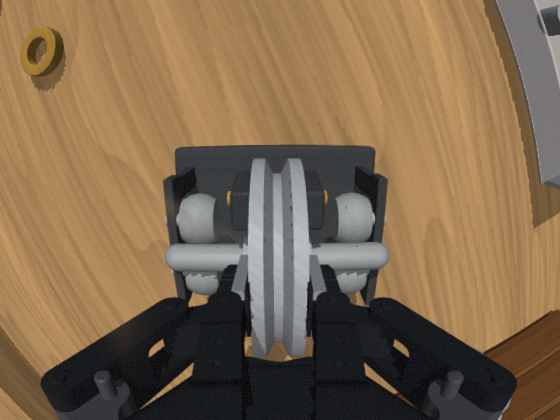

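Call:
apply_moves([
  {"dp": [0.002, 0, -0.001], "twist": 0},
  {"dp": [0.002, 0, -0.001], "twist": 0},
  {"dp": [0.002, 0, 0], "twist": 0},
  {"dp": [-0.001, 0, 0], "twist": 0},
  {"dp": [0, 0, 0], "twist": 0},
])

```text
t: 15.95
eef_pos: [0.4983, -0.2731, 0.1226]
eef_rot: [0.136, 0.685, -0.147, 0.7]
wrist_force: [0.2, 0.8, -6.3]
finger_gap: 0.0232
```

```bash
python3 -c "
from h import *
pl(.08)"
```

```text
t 15.95 p [ 0.4983 -0.2731  0.1226] yaw -23.062572413688425 tilt [ 0.0175 -0.0201 -0.9996] F [ 0.1623  0.8301 -6.3107] gap 0.023225602780919626 q [-0.5711  0.4119  1.7058 -0.0088  0.9983 -0.1638]
twist units 0.0015269731812395549
pulley [ 0.4969 -0.277   0.0806] shafttilt -0.2799482031257437 shaftyaw -22.90305591752188
dp [ 0.0006 -0.0004 -0.0008]
```

Call:
apply_moves([
  {"dp": [0.001, 0, 0], "twist": 0},
  {"dp": [0.001, 0, 0], "twist": 0},
])

```text
t: 16.15
eef_pos: [0.4988, -0.2726, 0.1212]
eef_rot: [0.137, 0.685, -0.147, 0.7]
wrist_force: [-1.5, 3.5, 11.3]
finger_gap: 0.0228
```

```bash
python3 -c "
from h import *
pl(.08)"
```

```text
t 16.15 p [ 0.4988 -0.2726  0.1212] yaw -23.121264653990796 tilt [ 0.0182 -0.0186 -0.9997] F [-1.5271  3.4514 11.2504] gap 0.02283559933782202 q [-0.5709  0.4139  1.7069 -0.007   0.9954 -0.1635]
twist units 0.0008748371778801179
pulley [ 0.4974 -0.2764  0.0791] shafttilt -0.2750851829740187 shaftyaw -22.959082664762057
dp [-0.0009 -0.0011 -0.0011]
```

Seated with an upward contact force and level within 0.3°. Release.

Call:
apply_moves([
  {"dp": [0, 0, 0], "twist": 0},
  {"dp": [0, 0, 0], "twist": 0},
  {"dp": [0, 0, 0], "twist": 0},
  {"dp": [0, 0, 0], "twist": 0},
  {"dp": [0, 0, 0], "twist": 0},
  {"dp": [-0.01, 0, 0], "twist": 0},
  {"dp": [-0.02, 0, 0], "twist": 0},
  {"dp": [-0.03, 0, 0], "twist": 0},
  {"dp": [-0.04, 0, 0], "twist": 0},
  {"dp": [-0.04, 0, 0], "twist": 0},
  {"dp": [0, 0, 0], "twist": 0},
], fingers=0)

```text
t: 17.25
eef_pos: [0.4974, -0.2723, 0.2693]
eef_rot: [0.135, 0.684, -0.148, 0.702]
wrist_force: [0.5, -1.2, 0.0]
finger_gap: 0.0855
```

```bash
python3 -c "
from h import *
st(); snap('wrist','w12');snap('side','s12')"
```

```text
t 17.25 p [ 0.4974 -0.2723  0.2693] yaw -23.085509456470508 tilt [ 0.0211 -0.0238 -0.9995] F [ 0.4551 -1.2069  0.0371] gap 0.08554221581137764 q [-0.5699  0.2671  1.5159 -0.0089  1.328  -0.1648]
```

View pics/w12.png

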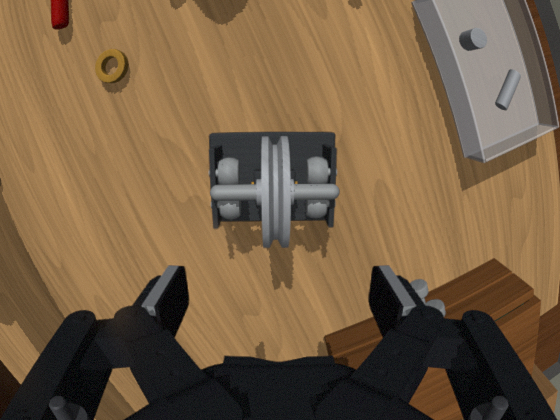

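View pics/s12.png

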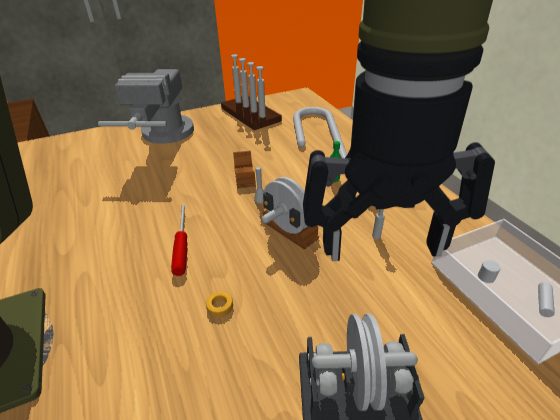

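Call:
apply_moves([
  {"dp": [0, 0, 0], "twist": 0},
  {"dp": [0, 0, 0], "twist": 0},
  {"dp": [0, 0, 0], "twist": 0},
  {"dp": [0, 0, 0], "twist": 0},
  {"dp": [0, 0, 0], "twist": 0},
  {"dp": [0, 0, 0], "twist": 0},
  {"dp": [0, 0, 0], "twist": 0},
  {"dp": [0, 0, 0], "twist": 0},
  {"dp": [0, 0, 0], "twist": 0},
  {"dp": [0, 0, 0], "twist": 0},
  {"dp": [0, 0, 0], "twist": 0},
  {"dp": [0, 0, 0], "twist": 0},
])

```text
t: 18.55
eef_pos: [0.4918, -0.2688, 0.2579]
eef_rot: [0.138, 0.691, -0.146, 0.695]
wrist_force: [-0.6, 0.5, -0.2]
finger_gap: 0.0853
```

Call:
apply_moves([
  {"dp": [0, 0, 0], "twist": 0},
  {"dp": [0, 0, 0], "twist": 0},
  {"dp": [0, 0, 0], "twist": 0},
  {"dp": [0, 0, 0], "twist": 0},
  {"dp": [0, 0, 0], "twist": 0},
  {"dp": [0, 0, 0], "twist": 0},
  {"dp": [0, 0, 0], "twist": 0},
  {"dp": [0, 0, 0], "twist": 0},
  {"dp": [0, 0, 0], "twist": 0},
  {"dp": [0, 0, 0], "twist": 0},
  {"dp": [0, 0, 0], "twist": 0},
  {"dp": [0, 0, 0], "twist": 0},
])

```text
t: 19.75
eef_pos: [0.4919, -0.2688, 0.2581]
eef_rot: [0.137, 0.691, -0.146, 0.695]
wrist_force: [-0.0, -0.7, -0.1]
finger_gap: 0.0854
```

Call:
apply_moves([
  {"dp": [0, 0, 0], "twist": 0},
  {"dp": [0, 0, 0], "twist": 0},
  {"dp": [0, 0, 0], "twist": 0},
  {"dp": [0, 0, 0], "twist": 0},
  {"dp": [0, 0, 0], "twist": 0},
  {"dp": [0, 0, 0], "twist": 0},
  {"dp": [0, 0, 0], "twist": 0},
  {"dp": [0, 0, 0], "twist": 0},
  {"dp": [0, 0, 0], "twist": 0},
  {"dp": [0, 0, 0], "twist": 0},
  {"dp": [0, 0, 0], "twist": 0},
  {"dp": [0, 0, 0], "twist": 0},
])

```text
t: 20.95
eef_pos: [0.4919, -0.2688, 0.2581]
eef_rot: [0.137, 0.691, -0.146, 0.695]
wrist_force: [-0.3, -0.3, 0.5]
finger_gap: 0.0854
```

Call:
apply_moves([
  {"dp": [0, 0, 0], "twist": 0},
  {"dp": [0, 0, 0], "twist": 0},
  {"dp": [0, 0, 0], "twist": 0},
  {"dp": [0, 0, 0], "twist": 0},
  {"dp": [0, 0, 0], "twist": 0},
  {"dp": [0, 0, 0], "twist": 0},
  {"dp": [0, 0, 0], "twist": 0},
  {"dp": [0, 0, 0], "twist": 0},
  {"dp": [0, 0, 0], "twist": 0},
  {"dp": [0, 0, 0], "twist": 0},
  {"dp": [0, 0, 0], "twist": 0},
  {"dp": [0, 0, 0], "twist": 0},
])

```text
t: 22.15
eef_pos: [0.4919, -0.2688, 0.2581]
eef_rot: [0.137, 0.691, -0.146, 0.695]
wrist_force: [0.6, -0.3, -0.1]
finger_gap: 0.085
```

```bash
python3 -c "
from h import *
ims=[]
for i in range(8):
    d=snap('side' if i<6 else 'wrist','p%d'%i); ims.append(np.array(d['image']).astype(int))
for i in range(5): print(np.abs(ims[i+1]-ims[i])[310:420,290:430].max(axis=2).mean(), (np.abs(ims[i+1]-ims[i])[310:420,290:430].max(axis=2)>25).sum(), (np.abs(ims[i+1]-ims[i])[180:240,260:320].max(axis=2)>25).sum())
print((np.abs(ims[7]-ims[6]).max(axis=2)>25).sum()); st()
z=[cv2.resize(cv2.imread('pics/p5.png')[310:420,295:430],None,fx=3,fy=3,interpolation=cv2.INTER_CUBIC),cv2.resize(cv2.imread('pics/p7.png')[120:260,200:350][:132,:135],None,fx=3,fy=3,interpolation=cv2.INTER_CUBIC)]
cv2.imwrite('pics/z13.png',z[0]);cv2.imwrite('pics/z14.png',z[1])"
```

```text
1.0537012987012988 0 0
1.0463636363636364 0 0
1.0462987012987013 0 0
1.051103896103896 0 0
1.057077922077922 0 0
1
t 22.55 p [ 0.4919 -0.2688  0.2581] yaw -23.096369978955764 tilt [ 0.0034 -0.0124 -0.9999] F [ 0.4379  0.2679 -0.041 ] gap 0.08534095378708906 q [-0.5701  0.2764  1.5312 -0.0089  1.3244 -0.1648]
```

View pics/z13.png

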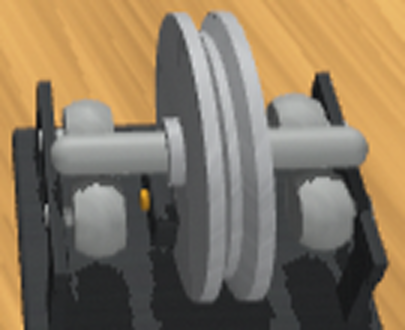

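View pics/z14.png

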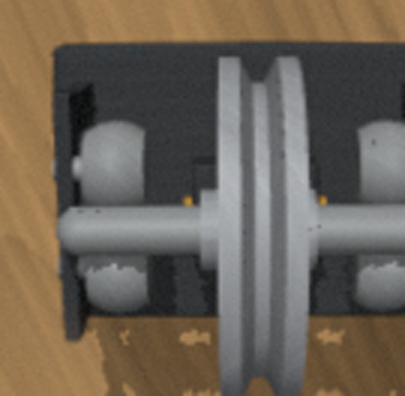

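Call:
apply_moves([
  {"dp": [0, 0, 0], "twist": 0},
  {"dp": [0, 0, 0], "twist": 0},
  {"dp": [0, 0, 0], "twist": 0},
  {"dp": [0, 0, 0], "twist": 0},
  {"dp": [0, 0, 0], "twist": 0},
  {"dp": [0, 0, 0], "twist": 0},
  {"dp": [0, 0, 0], "twist": 0},
  {"dp": [0, 0, 0], "twist": 0},
  {"dp": [0, 0, 0], "twist": 0},
  {"dp": [0, 0, 0], "twist": 0},
  {"dp": [0, 0, 0], "twist": 0},
  {"dp": [0, 0, 0], "twist": 0},
])

```text
t: 23.75
eef_pos: [0.4919, -0.2688, 0.2581]
eef_rot: [0.137, 0.691, -0.146, 0.695]
wrist_force: [0.8, 0.1, -0.0]
finger_gap: 0.0854
```

```bash
python3 - <<'E'
from h import *
S0=load('p0');S=snap('side','q0');W=snap('wrist','q1');st()
print((np.abs(np.array(S['image']).astype(int)-S0['image'].astype(int))[310:420,290:430].max(axis=2)>25).sum())
def yel(d,box):
    h=cv2.cvtColor(np.array(d['image']),cv2.COLOR_RGB2HSV);x0,y0,x1,y1=box
    m=cv2.inRange(h[y0:y1,x0:x1],(18,150,90),(32,255,255));n,_,s,c=cv2.connectedComponentsWithStats(m)
    return [(s[i,4],c[i]+[x0,y0]) for i in range(1,n)]
ys=yel(S,(325,350,400,400));yw=yel(W,(255,170,320,200));print(ys,yw)
B=tri(ray(S,295+145/3,310+200/3),ray(W,200+188/3,120+200/3,True));print('bolt',B)
l=tri(ray(W,200+58/3,120+229/3,True),ray(S,295+52/3,310+152/3))
r=(295+368/3,310+147/3)
d=np.array(W['image']);row=d[190:204,300:360].mean(axis=2).mean(axis=0).round();print(row)
cs=np.array([.4967,-.2768,.08]);u=np.array([np.cos(np.radians(-23.1)),np.sin(np.radians(-23.1)),0])
n=np.array([-u[1],u[0],0])
for a in (-20,-10,0,10,20):
    p=cs-.024*u+.036*np.array([*(n*np.sin(np.radians(a)))[:2],-np.cos(np.radians(a))]);print(a,proj(S,p),proj(W,p,True))
print('left end',l)
v=B[0]-cs;print('bolt along',v@u,'across',v@n,'up',v[2])
E
```

```text
t 23.85 p [ 0.4919 -0.2688  0.2581] yaw -23.096624733971154 tilt [ 0.0033 -0.0125 -0.9999] F [-0.0712 -0.3891 -0.5736] gap 0.08526630044805063 q [-0.5701  0.2764  1.5312 -0.009   1.3244 -0.1648]
0
[(np.int32(20), array([342.95, 376.15]))] [(np.int32(5), array([307.4, 186.2])), (np.int32(4), array([262.5, 186.5]))]
bolt (array([ 0.4767, -0.2671,  0.04  ]), [np.float64(0.00018895858209269433), np.float64(0.00018895858209262288)])
[164. 163. 162. 154. 153. 147. 131. 133. 133. 133. 133. 133. 133. 133.
 134. 133. 133. 133. 133. 133. 133. 133. 132. 133. 132. 133. 133. 133.
 133. 132. 132. 132. 133. 132. 133. 133. 132. 132. 132. 132. 132. 132.
 132. 132. 132. 132. 130. 126. 123. 116. 113. 111. 113. 114. 113. 111.
 110. 110. 110. 111.]
-20 [344.0178 384.449 ] [260.747  200.0976]
-10 [343.2027 380.4216] [260.7311 194.2343]
0 [342.454  375.9181] [260.672  188.4337]
10 [341.7891 371.0716] [260.5704 182.8232]
20 [341.2227 366.0146] [260.4272 177.5307]
left end (array([ 0.4391, -0.2509,  0.0802]), [np.float64(0.0005910860063255397), np.float64(0.0005910860063256115)])
bolt along -0.022195190859468687 across 0.001041093803737542 up -0.04002646703902494
```

```bash
python3 -c "
import cv2
cv2.imwrite('pics/z15.png',cv2.resize(cv2.imread('pics/q1.png')[125:255,205:365],None,fx=5,fy=4.6,interpolation=cv2.INTER_CUBIC))"
```

```text
(no output)
```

View pics/z15.png

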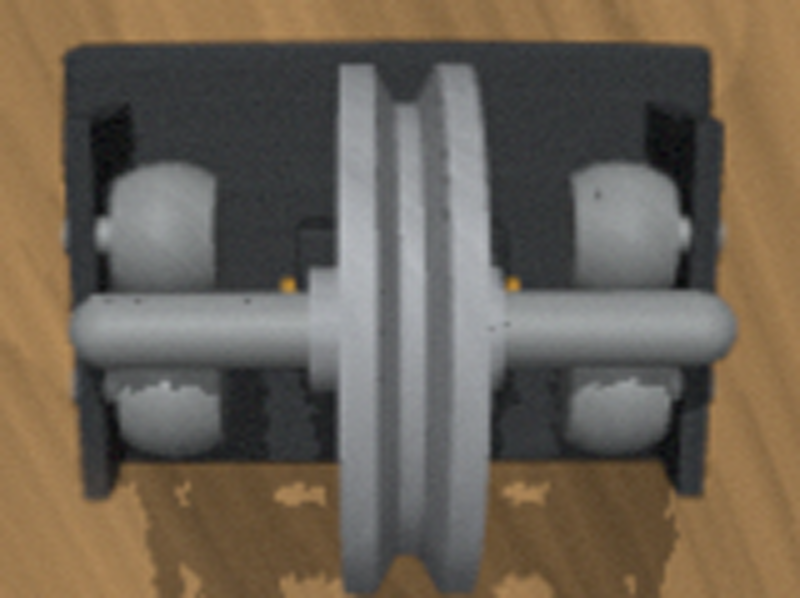

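```bash
python3 -c "
from h import *
print(bot.close_job())"
```

```text
the job is handed in; nothing more can be done
None
```

The pulley with weights on one side only is on the balancing stand, at rest with its heavy side at the bottom. I handed the job in at about 24 s, and it reported no verdict.

**What I did:** I took that pulley from its chock, gripping from above across the 24 mm. I carried it over and lowered its shaft onto the rollers. It had tilted about 3° in the grip on the way, so I pressed it down lightly (about 11 N net on the wrist) until the shaft was level to about 0.3°. Then I let go and lifted clear, so it turned by itself.

**Last checks:**
- **At rest:** the stand area of the side picture showed no change over about 1.5 s.
- **Heavy side:** the one weight bolt I measured lay 1 mm to the side of the shaft axis and 40 mm below it. Straight down would be 36 mm, so it is about 2° from the bottom and the height is 4 mm off.
- **Seating:** one shaft end measured 80.2 mm up, against the 80 mm expected.
- **Midway:** the pulley sits about 1–2 mm off the middle between the roller pairs.
- **Other pulley:** the spare is still in its chock. The gripper is open and well clear, with wrist force near zero.

**Disagreements:** the stand centre came out up to about 5 mm apart along the shaft in three measurements. My shaft-tilt estimate before pressing (2.4–2.6°) was also larger than the roughly 1° seen in the side picture.

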